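Park the specimen mounts in their nests

ROBOT

A 6-joint arm with a two-finger parallel gripper is mounted at the origin on a cart in front of the work surface, level with it; the furniture and walls round the work are solid. World frame = base frame: x ahead of the robot, y to its left, z up, the work surface at z = 0. Lengths are in m, angles in rad, forces in N, time in s.
With the tool pointing down it reaches from about 0.3 to 1 m from the base axis. Payload 5.1 kg.
Tool frame: the origin (TCP) lies between the finger pads; the fingertips stand 19 mm ahead of it and the grasp point (between the pads) is the TCP; z points along the fingers, y is the line along which they close (so a half turn about z gives the same grasp; the last joint's range is limited). The gripper opens to 95 mm and grips with 3 to 60 N. Pads are 20 mm wide; open, the fingers measure 119 mm over their backs; the gripper's body (75 mm by 180 mm) begins 59 mm behind the grasp point.
Start: joints at [-0.083, 0.124, 1.65, -0, 1.367, -0.083], TCP at [0.65, -0, 0.234] pointing down, gripper open.
Joint ranges: [-2.61, 2.61], [-1.02, 2.33], [0.03, 2.71], [-1.35, 4.49], [0.32, 2.68], [-2.91, 2.91]. Speed limits (rad/s): [2.57, 2.57, 3.14, 3.14, 3.14, 3.14].

INTERFACE

Orientations are given as a unit quaternion [w, x, y, z].
In Python, from cell import telemetry, optics, order gives the robot as it stands.
- The arm moves only by the tool play_rows, never from a script. Its argument "moves" is a list of rows, each an object of numbers: "ax", "ay", "az": the turn, a rotation vector about the world's x, y, z in rad; "x", "y", "z": the shift along the world's x, y, z in mm; "fingers": the opening in per cent of the stroke, from 0 (shut) to 100 (fully open). In form: [{"ax": .., "ay": .., "az": .., "x": .., "y": .., "z": .., "fingers": ..}, ...]. A call has 1 to 5 rows; each row shifts and turns the commanded pose from where the row before left it; what a row does not reach is not made up. A row lasts 1/10 s, in which the tool goes at most 50 mm and 8.59 degrees, less where a joint would pass 70% of its speed; a pose out of reach is approached as far as the arm can. A call is refused whole if a number of a shift passes 50 or a number of a turn 0.15, either way. A call with a gripper value outside its range is refused whole. The fingers move at their own pace and stop on an object; "force" is the grip in N (left out, the last holds). Time passes only in rows, so rows that do not move let the fingers close. It gives the time, the measured TCP pose, the force, the opening and the grip force at its end, in the units of the state.
- telemetry.sense(): the state, without advancing time (a new reading comes with each control period).
- optics.get_image(name): name is "scene" or "side" or "wrist"; returns the picture (400x640x3 uint8, blue, green, red); there is no depth.
- optics.calibration(name): a dict with "mtx" (3x3 intrinsics, pixels), "k1" (the pictures are not rectified: a ray, as slopes to the right and down, at radius r is drawn at 1 + k1 r^2 times it, then the intrinsics apply), "rvec" (rotation vector, rad) and "tvec" (3), from world to camera coordinates, as OpenCV has them. Camera axes: x right, y down, z forward; pixel columns grow to the right and rows downward; lengths in m; the calibration is good to about 2 mm. A picture is of the moment at which its call begins: read the wrist's pose just before it. calibration takes no time and is no camera call; for the wrist camera it gives the pose at the moment of the call.
- order.finish_job(): hands the job in; it is judged then, once.
The state is a dict: "time": time; "joints": joint angles; "joint_velocities": joint speeds; "joint_efforts": joint torques, N m; "position": TCP position; "tool_rot": TCP orientation; "wrist_force": force on the tool from outside, world axes, zero at the start; "ft_torque": the same for the moment, N m; "grip_width": finger opening in m; "finger_force": force on a finger pad.
Only numpy, scipy, OpenCV 4.12 (cv2) and the standard library are available. Lean on these libraries where they do the work, as an engineer would, in place of code of your own. Each camera call takes 0.05 s, during which the arm holds its last target. There are 200 camera calls.

TASK

Clear the four specimen mounts of the comparison microscope into the parking nests on the bench: the three collet holders go into the round nests by size, the slimmest and tallest into the smallest nest, the middle one into the middle nest, the stoutest and shortest into the largest nest, and the three-clawed ball mount goes into the square nest. Stand each one upright on the floor of its nest, wholly inside the rim, and let go of it. Leave the red-capped and the green-capped vial standing where they are.

Things in the scene. Friction and masses are not known exactly. Their poses are not given: they have to be found in the camera images.
- collet_slim_mid (a point): Slimmest and tallest collet holder: pale metal with a black band low down. Round, foot 20 mm across (the fingers meet a plain 20 mm cylinder over its whole height), 50 mm tall, loose, standing upright. The point is its centre, 25 mm above its foot; z is up along its axis. Grip it so that the fingertips stay 8 mm or more above its foot, to clear the nest's rim. Belongs in the small round nest.
- collet_mid_mid (a point): Middle collet holder: pale metal with a black band low down, shorter and thicker than the slim one. Round, foot 24 mm across (the fingers meet a plain 24 mm cylinder over its whole height), 42 mm tall, loose, standing upright. The point is its centre, 21 mm above its foot; z is up along its axis. Grip it so that the fingertips stay 8 mm or more above its foot, to clear the nest's rim. Belongs in the medium round nest.
- collet_stout_mid (a point): Stoutest and shortest collet holder: black body with a brass-coloured and a red band. Round, foot 30 mm across (the fingers meet a plain 30 mm cylinder over its whole height), 34 mm tall, loose, standing upright. The point is its centre, 17 mm above its foot; z is up along its axis. Grip it so that the fingertips stay 8 mm or more above its foot, to clear the nest's rim. Belongs in the large round nest.
- ball_mount_mid (a point): Ball-joint specimen mount: black round base 33 mm across, 14 mm high; above it a metal ball and ring 19 mm across (14 to 34 mm above the foot); three thin claws on top, 50 mm tall in all; loose, upright. The point is its centre, 25 mm above its foot; z is up along its axis. Grip the ball and ring, fingertips 15 to 25 mm above the foot; the claws give no resistance. Belongs in the square nest.
- nest_small: Smallest round nest: bright aluminium dish with a black floor inlay, opening 36 mm, outside 46 mm, fixed to the bench. Rim 8 mm above the bench, floor 3 mm above it (so the rim stands 5 mm over the floor). Origin at its centre on the bench surface, z up.
- nest_medium: Middle round nest: bright aluminium dish with a black floor inlay, opening 48 mm, outside 58 mm, fixed to the bench. Rim 8 mm above the bench, floor 3 mm above it (so the rim stands 5 mm over the floor). Origin at its centre on the bench surface, z up.
- nest_large: Largest round nest: bright aluminium dish with a black floor inlay, opening 60 mm, outside 70 mm, fixed to the bench. Rim 8 mm above the bench, floor 3 mm above it (so the rim stands 5 mm over the floor). Origin at its centre on the bench surface, z up. Behind the nests the microscope's eyepieces hang 0.39 m and more above the bench, from x = 0.66 back, y -0.16 to -0.05: keep the wrist in front of them.
- nest_square: Square nest (sides along its x and y axes): bright aluminium dish with a black floor inlay, opening 52 mm, outside 62 mm, fixed to the bench. Rim 8 mm above the bench, floor 3 mm above it (so the rim stands 5 mm over the floor). Origin at its centre on the bench surface, z up.
- vial_red_mid (a point): Screw-cap sample vial with a red cap, 20 mm across, 54 mm tall, loose, standing upright among the task's things; to be left alone. The point is its centre, 27 mm above its foot.
- vial_green_mid (a point): Screw-cap sample vial with a green cap, 20 mm across, 48 mm tall, loose, standing upright among the task's things; to be left alone. The point is its centre, 24 mm above its foot.

How it is judged:
At the end, for the whole second after the job is handed in: Each mount at rest, upright (0.12 rad), on its nest's floor (height 4 mm), inside the rim: centre within 10 mm (small), 14 mm (medium), 17 mm (large) of the nest's axis; ball mount within 11.5 mm along each side of the square. Vials upright, moved under 20 mm. All released (horizontal distance between collet_slim_mid and nest_small below 0.01 m and height (world z) of collet_slim_mid between 0.024 and 0.032 m and angle between each of collet_slim_mid, collet_mid_mid, collet_stout_mid, ball_mount_mid, vial_red_mid, vial_green_mid's own z axis and vertical below 0.12 rad and linear speed of each of collet_slim, collet_mid, collet_stout, ball_mount below 0.02 m/s and horizontal distance between collet_mid_mid and nest_medium below 0.014 m and height (world z) of collet_mid_mid between 0.02 and 0.028 m and horizontal distance between collet_stout_mid and nest_large below 0.017 m and height (world z) of collet_stout_mid between 0.016 and 0.024 m and x of ball_mount_mid in the frame of nest_square between -0.0115 and 0.0115 m and y of ball_mount_mid in the frame of nest_square between -0.0115 and 0.0115 m and height (world z) of ball_mount_mid between 0.024 and 0.032 m and distance of each of vial_red_mid, vial_green_mid from where it was at the start of the episode below 0.02 m); the robot touches nothing.
It fails at once if a vial is knocked over or lifted away (angle between any of vial_red_mid, vial_green_mid's own z axis and vertical above 0.5 rad or distance of any of vial_red_mid, vial_green_mid from where it was at the start of the episode above 0.04 m).
It also fails if it takes over 99 s, if anything falls off the work surface, if the arm or the gripper's body presses on something with over 40 N, if the wrist force passes 120 N, or if a joint passes its speed limit or range.

## Working session

There is one attempt and no reset: what is moved stays moved. The work goes in short steps, Python scripts to look and compute and a tool call to move; the robot and the scene stay as the last step left them, time stands still between calls to the robot, and variables do not carry over. Pictures are saved under pics/ and viewed, at most 14 in all, crops included, and the job is handed in when it is done.

Besides the shell and the picture viewer there is one more tool, called after ">>>" by a JSON object that holds its "api" and its "payload", one argument or row to a line. play_rows: Moves the arm, as the interface text tells. Its arguments: {"type":"object","properties":{"moves":{"type":"array","items":{"type":"object","properties":{"ax":{"type":"number"},"ay":{"type":"number"},"az":{"type":"number"},"x":{"type":"number"},"y":{"type":"number"},"z":{"type":"number"},"fingers":{"type":"number"}}}},"force":{"type":"number"}},"required":["moves"]}

```bash
mkdir -p pics
cat > h.py <<'E'
import numpy as np, cv2
from cell import telemetry, optics, order
def cam(n):
    c=optics.calibration(n); R=cv2.Rodrigues(np.array(c["rvec"],float))[0]; return np.array(c["mtx"],float),float(c["k1"]),R,np.array(c["tvec"],float).ravel()
def ray(C,u,v):
    K,k1,R,t=C; d=np.array([(u-K[0,2])/K[0,0],(v-K[1,2])/K[1,1]]); s=d.copy()
    for _ in range(20): s=d/(1+k1*(s@s))
    return -R.T@t, R.T@np.array([s[0],s[1],1])
def onz(C,u,v,z):
    o,d=ray(C,u,v); return o+d*(z-o[2])/d[2]
def proj(C,p):
    K,k1,R,t=C; q=R@np.array(p,float)+t; s=q[:2]/q[2]; s=s*(1+k1*(s@s)); return K[:2,:2]@s+K[:2,2]
E
python3 - <<'E'
from h import *
print(telemetry.sense())
for n in ("scene","side","wrist"):
    C=cam(n); im=optics.get_image(n); cv2.imwrite(f"pics/{n}0.png",im); print(n,C[0].tolist(),C[1],-C[2].T@C[3],C[2][2])
E
```

```text
{'time': 0.0, 'joints': array([-8.26158262e-02,  1.24485624e-01,  1.65165199e+00, -2.32345423e-05,
        1.36751726e+00, -8.26374834e-02]), 'joint_velocities': array([ 0.00121467,  0.00090704, -0.00081425, -0.00044425, -0.00017754,
        0.00084952]), 'joint_efforts': array([-1.25807765e-02, -4.17476463e+01, -3.59911823e+01,  7.73633947e-02,
        4.89607849e-02, -1.40344478e-04]), 'position': array([6.49398154e-01, 4.24325650e-06, 2.32412640e-01]), 'tool_rot': array([-7.79438907e-04,  7.07097082e-01,  7.07115729e-01, -6.75121827e-04]), 'wrist_force': array([ 0.29461544, -0.07976312, -0.45757459]), 'ft_torque': array([ 0.03005758,  0.01386521, -0.01422779]), 'finger_force': 0.0, 'grip_width': 0.0949620027630945}
scene [[403.64547812811054, 0.0, 314.2416414115025], [0.0, 403.64547812811054, 199.34873807770558], [0.0, 0.0, 1.0]] -0.02967695112586867 [-0.15192168 -0.76561109  0.78064776] [ 0.5028985   0.61573909 -0.60659581]
side [[407.9239810516234, 0.0, 320.2979095135158], [0.0, 407.9239810516234, 201.75078075255254], [0.0, 0.0, 1.0]] -0.014214910631639145 [0.23651736 0.67939855 0.71406079] [ 0.2631348  -0.68971863 -0.67457267]
wrist [[349.824220374274, 0.0, 317.0296057316553], [0.0, 349.824220374274, 198.6433571124302], [0.0, 0.0, 1.0]] -0.03251796721335731 [0.64934266 0.07677    0.38255728] [-0.00176729 -0.27140473 -0.96246369]
```

View pics/scene0.png

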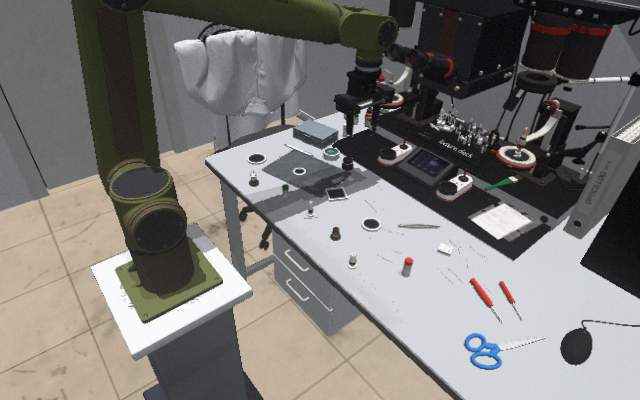

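View pics/side0.png

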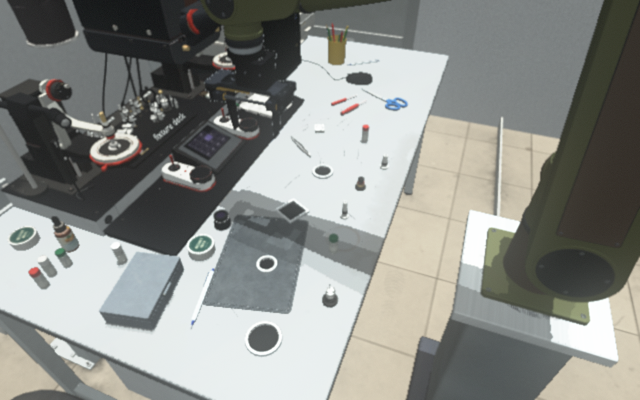

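View pics/wrist0.png

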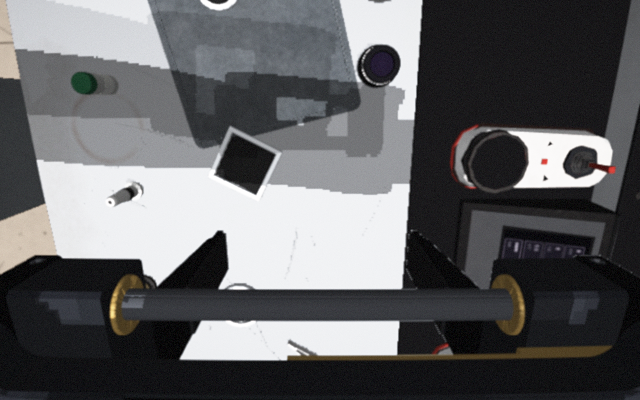

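Run:
```python
from h import *
a=cv2.imread("pics/scene0.png"); b=cv2.imread("pics/side0.png")
cv2.imwrite("pics/sc.png",cv2.resize(a[140:285,235:435],None,fx=4,fy=4,interpolation=cv2.INTER_CUBIC))
cv2.imwrite("pics/sd.png",cv2.resize(b[115:365,220:410],None,fx=2.4*1,fy=2.4,interpolation=cv2.INTER_CUBIC))
A=cam("scene");B=cam("side")
for n,p,q,z in [("large",(257,158),(264,338),.008),("small",(299,171),(267,264),.008),("sq",(337,194),(292,210),.008),("med",(371,225),(322,172),.008),("ball",(253,178),(330,293),.025),("A",(310,210),(345,209),.02),("B",(352,259),(385,162),.02),("stout",(336,233),(360,183),.017),("red",(408,266),(365,133),.027),("green",(285,187),(333,238),.024)]:
    print(n,onz(A,*p,z).round(3),onz(B,*q,z).round(3))
```

```text
large [0.476 0.338 0.008] [0.476 0.35  0.008]
small [0.547 0.178 0.008] [0.55  0.189 0.008]
sq [ 0.565 -0.003  0.008] [0.568 0.011 0.008]
med [ 0.544 -0.178  0.008] [ 0.551 -0.159  0.008]
ball [0.385 0.214 0.025] [0.39  0.223 0.025]
A [ 0.436 -0.027  0.02 ] [ 0.441 -0.027  0.02 ]
B [ 0.398 -0.254  0.02 ] [ 0.395 -0.25   0.02 ]
stout [ 0.433 -0.15   0.017] [ 0.436 -0.14   0.017]
red [ 0.49  -0.364  0.027] [ 0.487 -0.363  0.027]
green [0.441 0.11  0.024] [0.435 0.078 0.024]
```

View pics/sc.png

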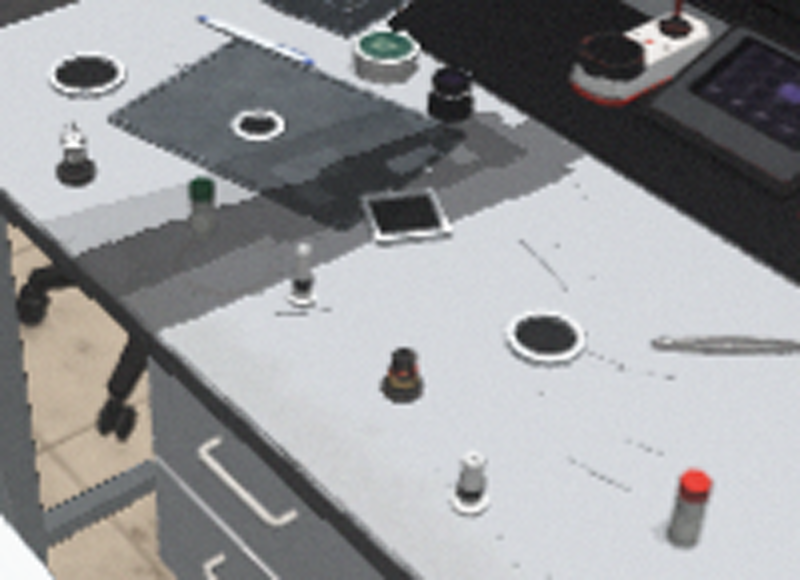

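View pics/sd.png

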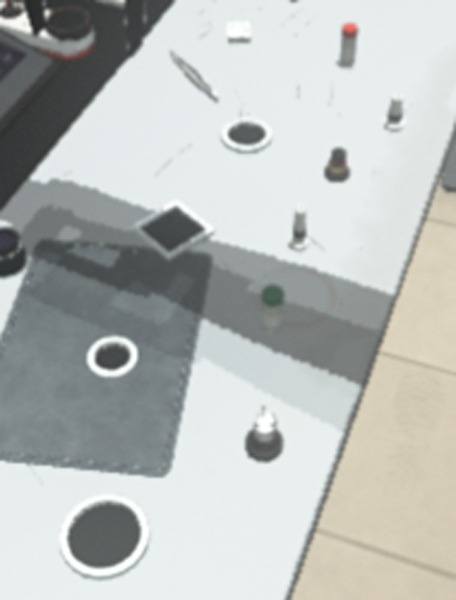

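>>> {"api": "play_rows", "payload": {
  "moves": [
    {"x": -32, "y": 36},
    {"x": -32, "y": 36},
    {"x": -32, "y": 36},
    {"x": -32, "y": 36},
    {"x": -32, "y": 36}
  ]
}}

```text
$.moves[0]: bad value
```

>>> {"api": "play_rows", "payload": {
  "moves": [
    {},
    {},
    {}
  ]
}}

```text
$.moves[0]: bad value
```

```bash
cat > snap.py <<'E'
import sys,pickle
from h import *
n=sys.argv[1]; C=cam("wrist"); im=optics.get_image("wrist"); cv2.imwrite(f"pics/{n}.png",im); pickle.dump(C,open(n+".pkl","wb"))
print(telemetry.sense()["position"],telemetry.sense()["time"])
E
python3 snap.py w1
```

```text
[6.49623487e-01 2.64813785e-05 2.32846615e-01] 0.2
```

>>> {"api": "play_rows", "payload": {
  "moves": [
    {"y": -44},
    {"y": -44},
    {"y": -44},
    {"y": -44},
    {"y": -44}
  ]
}}

```text
$.moves[0]: bad value
```

>>> {"api": "play_rows", "payload": {
  "moves": [
    {},
    {},
    {}
  ]
}}

```text
$.moves[0]: bad value
```

```bash
python3 snap.py w2
```

```text
[6.49730812e-01 9.45186050e-06 2.33069209e-01] 0.25
```

>>> {"api": "play_rows", "payload": {
  "moves": [
    {"y": -42},
    {"y": -42},
    {"y": -42},
    {"y": -42},
    {"y": -42}
  ]
}}

```text
$.moves[0]: bad value
```

>>> {"api": "play_rows", "payload": {
  "moves": [
    {},
    {},
    {}
  ]
}}

```text
$.moves[0]: bad value
```

```bash
python3 snap.py w3; python3 -c "
import cv2,numpy as np
a=[cv2.imread(f'pics/w{i}.png')[0:260,:560] for i in (1,2,3)]
cv2.imwrite('pics/w123.png',cv2.resize(np.vstack(a),(430,600),interpolation=cv2.INTER_AREA))"
```

```text
[ 6.49774294e-01 -2.08924965e-05  2.33211078e-01] 0.3
```

View pics/w123.png

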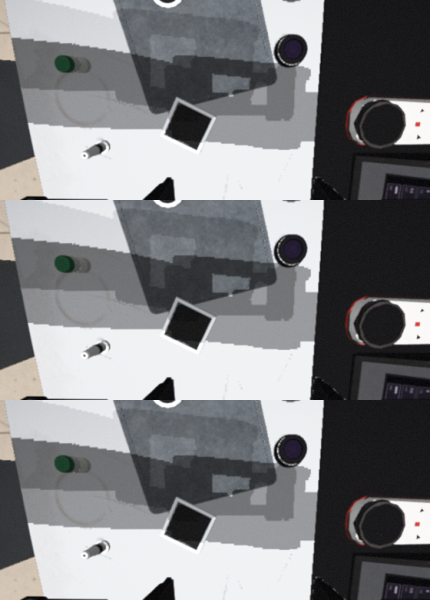

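The moves were refused because every field is required, so all three frames show the unmoved start view. I'll repeat with full rows.

>>> {"api": "play_rows", "payload": {
  "moves": [
    {"ax": 0, "ay": 0, "az": 0, "x": -32, "y": 36, "z": 0, "fingers": 100},
    {"ax": 0, "ay": 0, "az": 0, "x": -32, "y": 36, "z": 0, "fingers": 100},
    {"ax": 0, "ay": 0, "az": 0, "x": -32, "y": 36, "z": 0, "fingers": 100},
    {"ax": 0, "ay": 0, "az": 0, "x": -32, "y": 36, "z": 0, "fingers": 100},
    {"ax": 0, "ay": 0, "az": 0, "x": -32, "y": 36, "z": 0, "fingers": 100}
  ],
  "force": 20
}}

```text
time: 0.8
position: [0.4886, 0.181, 0.2337]
tool_rot: [0.0, 0.707, 0.707, 0.0]
wrist_force: [0.5, 0.6, 1.0]
grip_width: 0.0948
finger_force: 0.0
```

>>> {"api": "play_rows", "payload": {
  "moves": [
    {"ax": 0, "ay": 0, "az": 0, "x": 0, "y": 0, "z": 0, "fingers": 100},
    {"ax": 0, "ay": 0, "az": 0, "x": 0, "y": 0, "z": 0, "fingers": 100}
  ]
}}

```text
time: 1.0
position: [0.4896, 0.1806, 0.234]
tool_rot: [0.0, 0.706, 0.708, 0.0]
wrist_force: [0.5, -1.2, -0.2]
grip_width: 0.0953
finger_force: 0.0
```

```bash
python3 snap.py w1
```

```text
[0.49022564 0.17991642 0.23393318] 1.05
```

>>> {"api": "play_rows", "payload": {
  "moves": [
    {"ax": 0, "ay": 0, "az": 0, "x": 0, "y": -44, "z": 0, "fingers": 100},
    {"ax": 0, "ay": 0, "az": 0, "x": 0, "y": -44, "z": 0, "fingers": 100},
    {"ax": 0, "ay": 0, "az": 0, "x": 0, "y": -44, "z": 0, "fingers": 100},
    {"ax": 0, "ay": 0, "az": 0, "x": 0, "y": -44, "z": 0, "fingers": 100},
    {"ax": 0, "ay": 0, "az": 0, "x": 0, "y": -44, "z": 0, "fingers": 100}
  ]
}}

```text
time: 1.55
position: [0.4902, -0.0433, 0.2338]
tool_rot: [0.0, 0.708, 0.706, 0.0]
wrist_force: [1.0, -0.2, 0.1]
grip_width: 0.095
finger_force: 0.0
```

>>> {"api": "play_rows", "payload": {
  "moves": [
    {"ax": 0, "ay": 0, "az": 0, "x": 0, "y": 0, "z": 0, "fingers": 100},
    {"ax": 0, "ay": 0, "az": 0, "x": 0, "y": 0, "z": 0, "fingers": 100}
  ]
}}

```text
time: 1.75
position: [0.4903, -0.042, 0.2336]
tool_rot: [-0.0, 0.709, 0.706, 0.0]
wrist_force: [-0.4, 0.4, 0.3]
grip_width: 0.0949
finger_force: 0.0
```

```bash
python3 snap.py w2
```

```text
[ 0.49025285 -0.04087989  0.23353893] 1.8
```

>>> {"api": "play_rows", "payload": {
  "moves": [
    {"ax": 0, "ay": 0, "az": 0, "x": 0, "y": -42, "z": 0, "fingers": 100},
    {"ax": 0, "ay": 0, "az": 0, "x": 0, "y": -42, "z": 0, "fingers": 100},
    {"ax": 0, "ay": 0, "az": 0, "x": 0, "y": -42, "z": 0, "fingers": 100},
    {"ax": 0, "ay": 0, "az": 0, "x": 0, "y": -42, "z": 0, "fingers": 100},
    {"ax": 0, "ay": 0, "az": 0, "x": 0, "y": -42, "z": 0, "fingers": 100}
  ]
}}

```text
time: 2.3
position: [0.4906, -0.2504, 0.2337]
tool_rot: [0.0, 0.706, 0.708, 0.0]
wrist_force: [-0.1, 0.1, -0.1]
grip_width: 0.0952
finger_force: 0.0
```

>>> {"api": "play_rows", "payload": {
  "moves": [
    {"ax": 0, "ay": 0, "az": 0, "x": 0, "y": 0, "z": 0, "fingers": 100},
    {"ax": 0, "ay": 0, "az": 0, "x": 0, "y": 0, "z": 0, "fingers": 100}
  ]
}}

```text
time: 2.5
position: [0.4904, -0.2496, 0.2333]
tool_rot: [-0.001, 0.707, 0.707, 0.0]
wrist_force: [0.6, 0.2, 0.7]
grip_width: 0.0953
finger_force: 0.0
```

```bash
python3 snap.py w3; python3 -c "
import cv2,numpy as np
a=[cv2.imread(f'pics/w{i}.png')[0:260,0:520] for i in (1,2,3)]
cv2.imwrite('pics/w123b.png',cv2.resize(np.vstack(a),(400,600),interpolation=cv2.INTER_AREA))"
```

```text
[ 0.49037948 -0.24889951  0.23334665] 2.55
```

View pics/w123b.png

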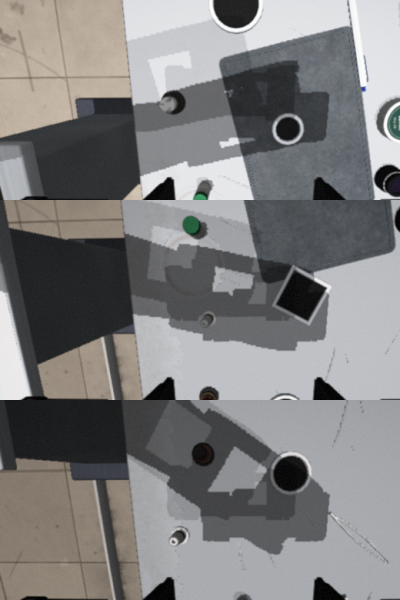

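Run:
```python
from h import *; import pickle
P={"small":("w1",374,167),"sq":("w2",391,122),"med":("w3",378,95),"large":("w1",307,12)}
for n,(w,u,v) in P.items():
    im=cv2.cvtColor(cv2.imread(f"pics/{w}.png"),cv2.COLOR_BGR2GRAY); C=pickle.load(open(w+".pkl","rb"))
    m=(im<60).astype(np.uint8); k,l=cv2.connectedComponents(m,connectivity=4); q=l==l[v,u]
    c=max(cv2.findContours(q.astype(np.uint8),cv2.RETR_EXTERNAL,cv2.CHAIN_APPROX_NONE)[0],key=cv2.contourArea)
    pts=np.array([onz(C,x,y,.0055)[:2] for x,y in c[:,0] if y>0],np.float32)
    (cx,cy),r=cv2.minEnclosingCircle(pts); print(n,q.sum(),im[v,u],"circle",round(cx,4),round(cy,4),round(2*r,4),"rect",cv2.minAreaRect(pts*1000),cv2.fitEllipse(pts*1000)if len(pts)>5 else 0)
T=[]
for w,u,v in (("w1",226,133),("w2",268,156),("w3",265,69),("w3",231,176)):
    T.append(cv2.resize(cv2.imread(f"pics/{w}.png")[v-30:v+30,u-40:u+40],None,fx=5,fy=5,interpolation=cv2.INTER_CUBIC))
cv2.imwrite("pics/t.png",np.vstack([np.hstack(T[:2]),np.hstack(T[2:])]))
```

```text
small 686 21 circle 0.5517 0.1862 0.0332 rect ((551.4080200195312, 186.10964965820312), (31.891345977783203, 32.436798095703125), 3.2213375568389893) ((551.6719360351562, 186.3826141357422), (31.59148597717285, 31.854496002197266), 169.18275451660156)
sq 2296 10 circle 0.5686 0.0099 0.0698 rect ((568.7613525390625, 9.70718765258789), (50.78071594238281, 50.891334533691406), 63.44908905029297) ((568.4777221679688, 9.712740898132324), (58.46931838989258, 58.799156188964844), 168.74996948242188)
med 1563 16 circle 0.5524 -0.1681 0.0465 rect ((552.2405395507812, -168.021240234375), (44.732421875, 45.03736114501953), 45.83238220214844) ((552.3526000976562, -168.06661987304688), (44.407047271728516, 45.02286148071289), 52.597293853759766)
large 1663 36 circle 0.479 0.3454 0.0558 rect ((479.13568115234375, 335.9805603027344), (55.1131477355957, 31.04429054260254), 0.08271139860153198) ((478.7333068847656, 346.8324279785156), (52.65431594848633, 54.50908660888672), 100.86262512207031)
```

View pics/t.png

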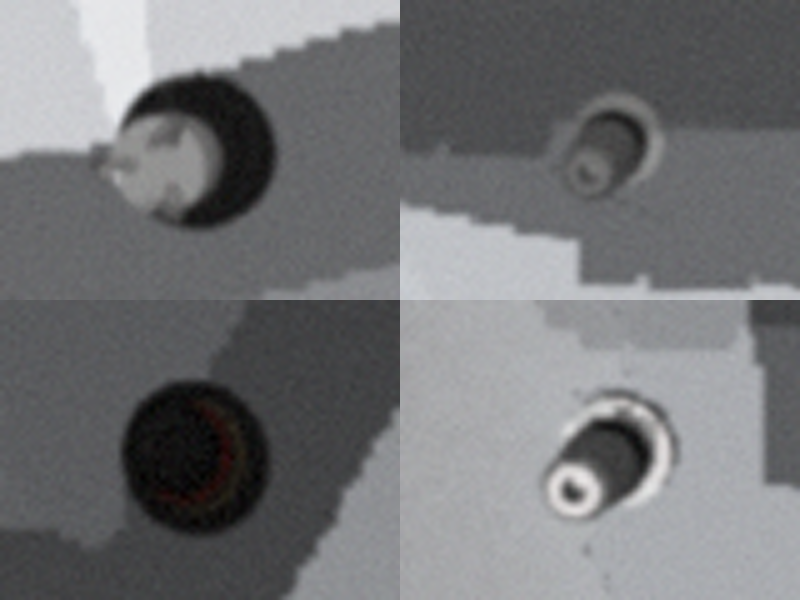

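Run:
```python
from h import *; import pickle
for n,w,u,v,z,H in (("ball","w1",225.3,132.8,.008,.0),("slim","w2",270.8,153.2,.003,.05),("stout","w3",263.8,70,.008,.034),("mid","w3",234.4,174.8,.003,.042)):
    C=pickle.load(open(w+".pkl","rb")); p=onz(C,u,v,z); print(n,p.round(4),"top px",proj(C,[p[0],p[1],H]).round(1))
# tops seen: slim (268-40+18.6,156-30+34.6), mid (231-40+35,176-30+38.2)
A=cam("scene");B=cam("side")
for p in ([.552,.186,.008],[.5685,.0097,.008],[.5524,-.168,.008],[.479,.346,.008]): print(proj(A,p).round(1),proj(B,p).round(1))
print(telemetry.sense()["position"])
```

```text
ball [0.3918 0.2238 0.008 ] top px [227.2 132.1]
slim [ 0.4395 -0.0207  0.003 ] top px [264.6 160.3]
stout [ 0.4358 -0.1428  0.008 ] top px [259.7  67.7]
mid [ 0.3981 -0.2524  0.003 ] top px [225.5 182.8]
[298.7 169.5] [266.6 262.8]
[335.3 191.7] [291.9 209.5]
[370.4 222.1] [322.7 170.1]
[256.4 156.8] [263.7 335.6]
[ 0.49037948 -0.24889951  0.23334665]
```

>>> {"api": "play_rows", "payload": {
  "moves": [
    {"ax": 0, "ay": 0, "az": 0, "x": -46, "y": -1, "z": 0, "fingers": 100},
    {"ax": 0, "ay": 0, "az": 0, "x": -46, "y": -1, "z": 0, "fingers": 100},
    {"ax": 0, "ay": 0, "az": 0, "x": 0, "y": 0, "z": -50, "fingers": 100},
    {"ax": 0, "ay": 0, "az": 0, "x": 0, "y": 0, "z": -50, "fingers": 100},
    {"ax": 0, "ay": 0, "az": 0, "x": 0, "y": 0, "z": 0, "fingers": 100}
  ]
}}

```text
time: 3.05
position: [0.3938, -0.247, 0.1267]
tool_rot: [-0.007, 0.706, 0.708, -0.001]
wrist_force: [-1.2, 1.1, -1.6]
grip_width: 0.0952
finger_force: 0.0
```

>>> {"api": "play_rows", "payload": {
  "moves": [
    {"ax": 0, "ay": 0, "az": 0, "x": 0, "y": 0, "z": -40, "fingers": 100},
    {"ax": 0, "ay": 0, "az": 0, "x": 0, "y": 0, "z": -36, "fingers": 100},
    {"ax": 0, "ay": 0, "az": 0, "x": 0, "y": 0, "z": -25, "fingers": 100},
    {"ax": 0, "ay": 0, "az": 0, "x": 0, "y": 0, "z": 0, "fingers": 100},
    {"ax": 0, "ay": 0, "az": 0, "x": 0, "y": 0, "z": 0, "fingers": 100}
  ]
}}

```text
time: 3.55
position: [0.3995, -0.2521, 0.0345]
tool_rot: [0.001, 0.707, 0.708, 0.0]
wrist_force: [-0.0, -0.5, 0.1]
grip_width: 0.0949
finger_force: 0.0
```

>>> {"api": "play_rows", "payload": {
  "moves": [
    {"ax": 0, "ay": 0, "az": 0, "x": 0, "y": 0, "z": 0, "fingers": 15},
    {"ax": 0, "ay": 0, "az": 0, "x": 0, "y": 0, "z": 0, "fingers": 15},
    {"ax": 0, "ay": 0, "az": 0, "x": 0, "y": 0, "z": 0, "fingers": 15},
    {"ax": 0, "ay": 0, "az": 0, "x": 0, "y": 0, "z": 0, "fingers": 15},
    {"ax": 0, "ay": 0, "az": 0, "x": 0, "y": 0, "z": 0, "fingers": 15}
  ],
  "force": 20
}}

```text
time: 4.05
position: [0.3981, -0.2522, 0.033]
tool_rot: [0.0, 0.707, 0.707, 0.0]
wrist_force: [0.7, -0.0, 0.7]
grip_width: 0.0607
finger_force: 0.0
```

>>> {"api": "play_rows", "payload": {
  "moves": [
    {"ax": 0, "ay": 0, "az": 0, "x": 0, "y": 0, "z": 0, "fingers": 15},
    {"ax": 0, "ay": 0, "az": 0, "x": 0, "y": 0, "z": 0, "fingers": 15},
    {"ax": 0, "ay": 0, "az": 0, "x": 0, "y": 0, "z": 0, "fingers": 15},
    {"ax": 0, "ay": 0, "az": 0, "x": 0, "y": 0, "z": 0, "fingers": 15}
  ]
}}

```text
time: 4.45
position: [0.3979, -0.252, 0.0326]
tool_rot: [-0.0, 0.707, 0.707, -0.0]
wrist_force: [0.4, 0.6, -0.7]
grip_width: 0.0286
finger_force: 0.0
```

>>> {"api": "play_rows", "payload": {
  "moves": [
    {"ax": 0, "ay": 0, "az": 0, "x": 0, "y": 0, "z": 0, "fingers": 10},
    {"ax": 0, "ay": 0, "az": 0, "x": 0, "y": 0, "z": 0, "fingers": 10},
    {"ax": 0, "ay": 0, "az": 0, "x": 0, "y": 0, "z": 0, "fingers": 10}
  ]
}}

```text
time: 4.75
position: [0.3979, -0.252, 0.0326]
tool_rot: [-0.0, 0.707, 0.707, -0.0]
wrist_force: [0.0, -0.2, 0.4]
grip_width: 0.0243
finger_force: 20.0
```

>>> {"api": "play_rows", "payload": {
  "moves": [
    {"ax": 0, "ay": 0, "az": 0, "x": 0, "y": 0, "z": 20, "fingers": 10},
    {"ax": 0, "ay": 0, "az": 0, "x": 0, "y": 0, "z": 40, "fingers": 10},
    {"ax": 0, "ay": 0, "az": 0, "x": 0, "y": 0, "z": 40, "fingers": 10},
    {"ax": 0, "ay": 0, "az": 0, "x": 0, "y": 0, "z": 0, "fingers": 10}
  ]
}}

```text
time: 5.15
position: [0.4012, -0.2546, 0.1392]
tool_rot: [0.006, 0.707, 0.707, 0.001]
wrist_force: [0.5, -2.0, -0.4]
grip_width: 0.024
finger_force: 20.0
```

>>> {"api": "play_rows", "payload": {
  "moves": [
    {"ax": 0, "ay": 0, "az": 0, "x": 31, "y": 17, "z": 0, "fingers": 10},
    {"ax": 0, "ay": 0, "az": 0, "x": 31, "y": 17, "z": 0, "fingers": 10},
    {"ax": 0, "ay": 0, "az": 0, "x": 31, "y": 17, "z": 0, "fingers": 10},
    {"ax": 0, "ay": 0, "az": 0, "x": 31, "y": 17, "z": 0, "fingers": 10},
    {"ax": 0, "ay": 0, "az": 0, "x": 30, "y": 16, "z": 0, "fingers": 10}
  ]
}}

```text
time: 5.65
position: [0.5527, -0.1669, 0.1314]
tool_rot: [-0.001, 0.707, 0.707, -0.0]
wrist_force: [-0.2, -0.4, 0.2]
grip_width: 0.0241
finger_force: 20.0
```

>>> {"api": "play_rows", "payload": {
  "moves": [
    {"ax": 0, "ay": 0, "az": 0, "x": 0, "y": 0, "z": -20, "fingers": 10},
    {"ax": 0, "ay": 0, "az": 0, "x": 0, "y": 0, "z": -30, "fingers": 10},
    {"ax": 0, "ay": 0, "az": 0, "x": 0, "y": 0, "z": -20, "fingers": 10},
    {"ax": 0, "ay": 0, "az": 0, "x": 0, "y": 0, "z": -16, "fingers": 10},
    {"ax": 0, "ay": 0, "az": 0, "x": 0, "y": 0, "z": 0, "fingers": 10}
  ]
}}

```text
time: 6.15
position: [0.5497, -0.1671, 0.0431]
tool_rot: [-0.003, 0.707, 0.707, -0.001]
wrist_force: [0.3, -0.5, -0.2]
grip_width: 0.024
finger_force: 20.0
```

>>> {"api": "play_rows", "payload": {
  "moves": [
    {"ax": 0, "ay": 0, "az": 0, "x": 0, "y": 0, "z": -5, "fingers": 10},
    {"ax": 0, "ay": 0, "az": 0, "x": 0, "y": 0, "z": -5, "fingers": 10},
    {"ax": 0, "ay": 0, "az": 0, "x": 0, "y": 0, "z": 0, "fingers": 10},
    {"ax": 0, "ay": 0, "az": 0, "x": 0, "y": 0, "z": 0, "fingers": 10}
  ]
}}

```text
time: 6.55
position: [0.5524, -0.1682, 0.0373]
tool_rot: [0.001, 0.707, 0.707, 0.0]
wrist_force: [0.8, -0.7, -1.4]
grip_width: 0.024
finger_force: 20.0
```

>>> {"api": "play_rows", "payload": {
  "moves": [
    {"ax": 0, "ay": 0, "az": 0, "x": 0, "y": 0, "z": -0.5, "fingers": 10},
    {"ax": 0, "ay": 0, "az": 0, "x": 0, "y": 0, "z": 0, "fingers": 30},
    {"ax": 0, "ay": 0, "az": 0, "x": 0, "y": 0, "z": 0, "fingers": 65},
    {"ax": 0, "ay": 0, "az": 0, "x": 0, "y": 0, "z": 0, "fingers": 65},
    {"ax": 0, "ay": 0, "az": 0, "x": 0, "y": 0, "z": 0, "fingers": 65}
  ]
}}

```text
time: 7.05
position: [0.5521, -0.1681, 0.0363]
tool_rot: [0.0, 0.707, 0.707, 0.0]
wrist_force: [0.1, -0.7, 0.4]
grip_width: 0.0469
finger_force: 0.0
```

>>> {"api": "play_rows", "payload": {
  "moves": [
    {"ax": 0, "ay": 0, "az": 0, "x": 0, "y": 0, "z": 0, "fingers": 65},
    {"ax": 0, "ay": 0, "az": 0, "x": 0, "y": 0, "z": 0, "fingers": 65},
    {"ax": 0, "ay": 0, "az": 0, "x": 0, "y": 0, "z": 20, "fingers": 65},
    {"ax": 0, "ay": 0, "az": 0, "x": 0, "y": 0, "z": 40, "fingers": 65},
    {"ax": 0, "ay": 0, "az": 0, "x": 0, "y": 0, "z": 40, "fingers": 65}
  ]
}}

```text
time: 7.55
position: [0.5511, -0.1677, 0.1362]
tool_rot: [-0.001, 0.707, 0.707, -0.001]
wrist_force: [-0.4, 0.0, 0.8]
grip_width: 0.0618
finger_force: 0.0
```

>>> {"api": "play_rows", "payload": {
  "moves": [
    {"ax": 0, "ay": 0, "az": 0, "x": -40, "y": 9, "z": 0, "fingers": 70},
    {"ax": 0, "ay": 0, "az": 0, "x": -40, "y": 8, "z": 0, "fingers": 70},
    {"ax": 0, "ay": 0, "az": 0, "x": -36, "y": 8, "z": 0, "fingers": 70},
    {"ax": 0, "ay": 0, "az": 0, "x": 0, "y": 0, "z": -40, "fingers": 70},
    {"ax": 0, "ay": 0, "az": 0, "x": 0, "y": 0, "z": 0, "fingers": 70}
  ]
}}

```text
time: 8.05
position: [0.4323, -0.1415, 0.0928]
tool_rot: [-0.003, 0.707, 0.707, -0.001]
wrist_force: [-1.0, -0.1, -0.8]
grip_width: 0.0668
finger_force: 0.0
```

>>> {"api": "play_rows", "payload": {
  "moves": [
    {"ax": 0, "ay": 0, "az": 0, "x": 0, "y": 0, "z": -35, "fingers": 70},
    {"ax": 0, "ay": 0, "az": 0, "x": 0, "y": 0, "z": -22, "fingers": 70},
    {"ax": 0, "ay": 0, "az": 0, "x": 0, "y": 0, "z": -10, "fingers": 70},
    {"ax": 0, "ay": 0, "az": 0, "x": 0, "y": 0, "z": 0, "fingers": 70},
    {"ax": 0, "ay": 0, "az": 0, "x": 0, "y": 0, "z": 0, "fingers": 70}
  ]
}}

```text
time: 8.55
position: [0.437, -0.1434, 0.0301]
tool_rot: [0.0, 0.707, 0.707, 0.0]
wrist_force: [0.7, 0.5, -0.1]
grip_width: 0.0666
finger_force: 0.0
```

>>> {"api": "play_rows", "payload": {
  "moves": [
    {"ax": 0, "ay": 0, "az": 0, "x": 0, "y": 0, "z": 0, "fingers": 15},
    {"ax": 0, "ay": 0, "az": 0, "x": 0, "y": 0, "z": 0, "fingers": 15},
    {"ax": 0, "ay": 0, "az": 0, "x": 0, "y": 0, "z": 0, "fingers": 15},
    {"ax": 0, "ay": 0, "az": 0, "x": 0, "y": 0, "z": 0, "fingers": 15},
    {"ax": 0, "ay": 0, "az": 0, "x": 0, "y": 0, "z": 0, "fingers": 15}
  ]
}}

```text
time: 9.05
position: [0.4361, -0.1431, 0.0294]
tool_rot: [0.0, 0.707, 0.707, 0.0]
wrist_force: [0.1, 0.4, 0.4]
grip_width: 0.0315
finger_force: 0.0
```

>>> {"api": "play_rows", "payload": {
  "moves": [
    {"ax": 0, "ay": 0, "az": 0, "x": 0, "y": 0, "z": 0, "fingers": 15},
    {"ax": 0, "ay": 0, "az": 0, "x": 0, "y": 0, "z": 0, "fingers": 15}
  ]
}}

```text
time: 9.25
position: [0.436, -0.143, 0.0293]
tool_rot: [-0.0, 0.707, 0.707, 0.0]
wrist_force: [-0.7, 0.2, 1.5]
grip_width: 0.0296
finger_force: 20.0
```

>>> {"api": "play_rows", "payload": {
  "moves": [
    {"ax": 0, "ay": 0, "az": 0, "x": 0, "y": 0, "z": 20, "fingers": 12},
    {"ax": 0, "ay": 0, "az": 0, "x": 0, "y": 0, "z": 40, "fingers": 12},
    {"ax": 0, "ay": 0, "az": 0, "x": 0, "y": 10, "z": 40, "fingers": 12},
    {"ax": 0, "ay": 0, "az": 0, "x": 3, "y": 35, "z": 0, "fingers": 12},
    {"ax": 0, "ay": 0, "az": 0, "x": 5, "y": 44, "z": 0, "fingers": 12}
  ]
}}

```text
time: 9.75
position: [0.4452, -0.0542, 0.1313]
tool_rot: [0.002, 0.708, 0.706, 0.001]
wrist_force: [0.2, -0.5, -0.6]
grip_width: 0.0297
finger_force: 20.0
```

>>> {"api": "play_rows", "payload": {
  "moves": [
    {"ax": 0, "ay": 0, "az": 0, "x": 5, "y": 45, "z": 0, "fingers": 12},
    {"ax": 0, "ay": 0, "az": 0, "x": 5, "y": 45, "z": 0, "fingers": 12},
    {"ax": 0, "ay": 0, "az": 0, "x": 5, "y": 45, "z": 0, "fingers": 12},
    {"ax": 0, "ay": 0, "az": 0, "x": 5, "y": 45, "z": 0, "fingers": 12},
    {"ax": 0, "ay": 0, "az": 0, "x": 5, "y": 45, "z": 0, "fingers": 12}
  ]
}}

```text
time: 10.25
position: [0.4687, 0.1729, 0.129]
tool_rot: [0.0, 0.707, 0.707, 0.0]
wrist_force: [1.4, 0.0, -0.4]
grip_width: 0.0297
finger_force: 20.0
```

>>> {"api": "play_rows", "payload": {
  "moves": [
    {"ax": 0, "ay": 0, "az": 0, "x": 5, "y": 45, "z": 0, "fingers": 12},
    {"ax": 0, "ay": 0, "az": 0, "x": 5, "y": 45, "z": 0, "fingers": 12},
    {"ax": 0, "ay": 0, "az": 0, "x": 0, "y": 45, "z": 0, "fingers": 12},
    {"ax": 0, "ay": 0, "az": 0, "x": 0, "y": 20, "z": 0, "fingers": 12},
    {"ax": 0, "ay": 0, "az": 0, "x": 0, "y": 0, "z": 0, "fingers": 12}
  ]
}}

```text
time: 10.75
position: [0.4785, 0.3283, 0.1288]
tool_rot: [-0.0, 0.706, 0.708, -0.0]
wrist_force: [0.7, -0.7, -0.5]
grip_width: 0.03
finger_force: 20.0
```

```bash
python3 snap.py w4
```

```text
[0.47851597 0.32673595 0.12858436] 10.8
```

>>> {"api": "play_rows", "payload": {
  "moves": [
    {"ax": 0, "ay": 0, "az": 0, "x": 0, "y": 20, "z": 0, "fingers": 12},
    {"ax": 0, "ay": 0, "az": 0, "x": 0, "y": 0, "z": -30, "fingers": 12},
    {"ax": 0, "ay": 0, "az": 0, "x": 0, "y": 0, "z": -30, "fingers": 12},
    {"ax": 0, "ay": 0, "az": 0, "x": 0, "y": 0, "z": -20, "fingers": 12},
    {"ax": 0, "ay": 0, "az": 0, "x": 0, "y": 0, "z": -8, "fingers": 12}
  ]
}}

```text
time: 11.3
position: [0.4775, 0.3445, 0.0384]
tool_rot: [-0.001, 0.708, 0.707, -0.002]
wrist_force: [-0.2, -0.7, 0.0]
grip_width: 0.0296
finger_force: 20.0
```

>>> {"api": "play_rows", "payload": {
  "moves": [
    {"ax": 0, "ay": 0, "az": 0, "x": 0, "y": 0, "z": -5, "fingers": 12},
    {"ax": 0, "ay": 0, "az": 0, "x": 0, "y": 0, "z": -4, "fingers": 12},
    {"ax": 0, "ay": 0, "az": 0, "x": 0, "y": 0, "z": 0, "fingers": 12},
    {"ax": 0, "ay": 0, "az": 0, "x": 0, "y": 0, "z": 0, "fingers": 12},
    {"ax": 0, "ay": 0, "az": 0, "x": 0, "y": 0, "z": 0, "fingers": 12}
  ]
}}

```text
time: 11.8
position: [0.4796, 0.3463, 0.0332]
tool_rot: [0.0, 0.707, 0.707, 0.001]
wrist_force: [0.0, 0.6, -0.4]
grip_width: 0.0303
finger_force: 20.0
```

>>> {"api": "play_rows", "payload": {
  "moves": [
    {"ax": 0, "ay": 0, "az": 0, "x": 0, "y": 0, "z": 0, "fingers": 35},
    {"ax": 0, "ay": 0, "az": 0, "x": 0, "y": 0, "z": 0, "fingers": 70},
    {"ax": 0, "ay": 0, "az": 0, "x": 0, "y": 0, "z": 0, "fingers": 70},
    {"ax": 0, "ay": 0, "az": 0, "x": 0, "y": 0, "z": 0, "fingers": 70},
    {"ax": 0, "ay": 0, "az": 0, "x": 0, "y": 0, "z": 0, "fingers": 70}
  ]
}}

```text
time: 12.3
position: [0.479, 0.346, 0.0322]
tool_rot: [0.0, 0.707, 0.707, 0.0]
wrist_force: [0.5, 0.6, 0.8]
grip_width: 0.0601
finger_force: 0.0
```

>>> {"api": "play_rows", "payload": {
  "moves": [
    {"ax": 0, "ay": 0, "az": 0, "x": 0, "y": 0, "z": 10, "fingers": 70},
    {"ax": 0, "ay": 0, "az": 0, "x": 0, "y": 0, "z": 30, "fingers": 70},
    {"ax": 0, "ay": 0, "az": 0, "x": 0, "y": 0, "z": 40, "fingers": 70},
    {"ax": 0, "ay": 0, "az": 0, "x": 0, "y": 0, "z": 20, "fingers": 70},
    {"ax": 0, "ay": 0, "az": 0, "x": 0, "y": 0, "z": 0, "fingers": 70}
  ]
}}

```text
time: 12.8
position: [0.4815, 0.3475, 0.1376]
tool_rot: [0.001, 0.707, 0.707, 0.004]
wrist_force: [0.1, -0.3, 0.5]
grip_width: 0.0665
finger_force: 0.0
```

>>> {"api": "play_rows", "payload": {
  "moves": [
    {"ax": 0, "ay": 0, "az": 0, "x": -29, "y": -41, "z": 0, "fingers": 70},
    {"ax": 0, "ay": 0, "az": 0, "x": -29, "y": -41, "z": 0, "fingers": 70},
    {"ax": 0, "ay": 0, "az": 0, "x": -29, "y": -40, "z": 0, "fingers": 70},
    {"ax": 0, "ay": 0, "az": 0, "x": 0, "y": 0, "z": 0, "fingers": 70},
    {"ax": 0, "ay": 0, "az": 0, "x": 0, "y": 0, "z": -30, "fingers": 70}
  ]
}}

```text
time: 13.3
position: [0.3941, 0.2246, 0.1048]
tool_rot: [0.001, 0.708, 0.707, 0.004]
wrist_force: [0.4, 0.3, 0.6]
grip_width: 0.0665
finger_force: 0.0
```

>>> {"api": "play_rows", "payload": {
  "moves": [
    {"ax": 0, "ay": 0, "az": 0, "x": 0, "y": 0, "z": -30, "fingers": 70},
    {"ax": 0, "ay": 0, "az": 0, "x": 0, "y": 0, "z": -24, "fingers": 70},
    {"ax": 0, "ay": 0, "az": 0, "x": 0, "y": 0, "z": -10, "fingers": 70},
    {"ax": 0, "ay": 0, "az": 0, "x": 0, "y": 0, "z": 0, "fingers": 70},
    {"ax": 0, "ay": 0, "az": 0, "x": 0, "y": 0, "z": 0, "fingers": 70}
  ]
}}

```text
time: 13.8
position: [0.3928, 0.2247, 0.0387]
tool_rot: [0.0, 0.707, 0.707, 0.0]
wrist_force: [0.1, 1.3, 1.1]
grip_width: 0.0666
finger_force: 0.0
```

>>> {"api": "play_rows", "payload": {
  "moves": [
    {"ax": 0, "ay": 0, "az": 0, "x": 0, "y": 0, "z": 0, "fingers": 10},
    {"ax": 0, "ay": 0, "az": 0, "x": 0, "y": 0, "z": 0, "fingers": 10},
    {"ax": 0, "ay": 0, "az": 0, "x": 0, "y": 0, "z": 0, "fingers": 10},
    {"ax": 0, "ay": 0, "az": 0, "x": 0, "y": 0, "z": 0, "fingers": 10},
    {"ax": 0, "ay": 0, "az": 0, "x": 0, "y": 0, "z": 0, "fingers": 10}
  ]
}}

```text
time: 14.3
position: [0.3924, 0.2244, 0.0384]
tool_rot: [0.0, 0.707, 0.707, 0.0]
wrist_force: [0.1, -0.1, -1.1]
grip_width: 0.0321
finger_force: 0.0
```

>>> {"api": "play_rows", "payload": {
  "moves": [
    {"ax": 0, "ay": 0, "az": 0, "x": 0, "y": 0, "z": 0, "fingers": 5},
    {"ax": 0, "ay": 0, "az": 0, "x": 0, "y": 0, "z": 0, "fingers": 5},
    {"ax": 0, "ay": 0, "az": 0, "x": 0, "y": 0, "z": 0, "fingers": 5},
    {"ax": 0, "ay": 0, "az": 0, "x": 0, "y": 0, "z": 0, "fingers": 5}
  ]
}}

```text
time: 14.7
position: [0.3921, 0.2243, 0.0381]
tool_rot: [-0.0, 0.707, 0.707, -0.0]
wrist_force: [0.1, -0.6, 0.4]
grip_width: 0.0176
finger_force: 20.0
```

>>> {"api": "play_rows", "payload": {
  "moves": [
    {"ax": 0, "ay": 0, "az": 0, "x": 0, "y": 0, "z": 10, "fingers": 5},
    {"ax": 0, "ay": 0, "az": 0, "x": 0, "y": 0, "z": 30, "fingers": 5},
    {"ax": 0, "ay": 0, "az": 0, "x": 0, "y": 0, "z": 40, "fingers": 5},
    {"ax": 0, "ay": 0, "az": 0, "x": 0, "y": 0, "z": 20, "fingers": 5},
    {"ax": 0, "ay": 0, "az": 0, "x": 0, "y": 0, "z": 0, "fingers": 5}
  ]
}}

```text
time: 15.2
position: [0.3948, 0.2254, 0.1427]
tool_rot: [0.002, 0.707, 0.707, 0.004]
wrist_force: [0.2, -0.3, -0.9]
grip_width: 0.0178
finger_force: 20.0
```

Run:
```python
from h import *
a=optics.get_image("scene"); b=optics.get_image("side")
x=cv2.resize(a[120:220,220:320],(400,400),interpolation=cv2.INTER_CUBIC); y=cv2.resize(b[240:360,240:360],(400,400),interpolation=cv2.INTER_CUBIC)
cv2.imwrite("pics/chk1.png",np.hstack([x,y])); print(telemetry.sense()["grip_width"])
```

```text
0.01846185450552102
```

View pics/chk1.png

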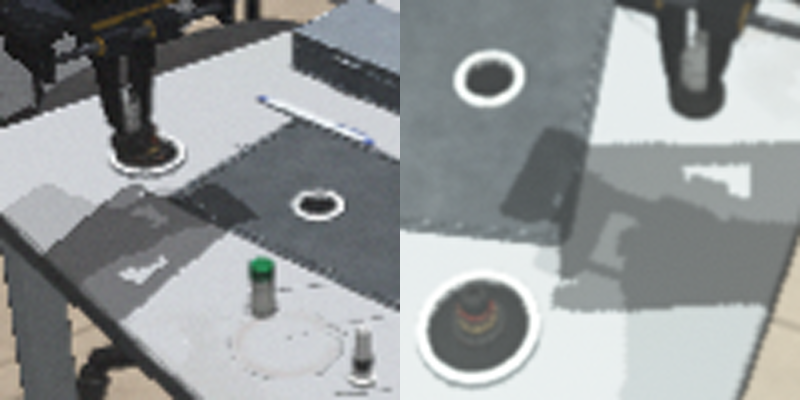

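The ball mount is held upright between the fingers (right half, about (695,95)). The stout collet stands centred in the large nest (right half, about (478,325)).

>>> {"api": "play_rows", "payload": {
  "moves": [
    {"ax": 0, "ay": 0, "az": 0, "x": 29, "y": -36, "z": 0, "fingers": 5},
    {"ax": 0, "ay": 0, "az": 0, "x": 29, "y": -36, "z": 0, "fingers": 5},
    {"ax": 0, "ay": 0, "az": 0, "x": 29, "y": -36, "z": 0, "fingers": 5},
    {"ax": 0, "ay": 0, "az": 0, "x": 29, "y": -36, "z": 0, "fingers": 5},
    {"ax": 0, "ay": 0, "az": 0, "x": 30, "y": -36, "z": 0, "fingers": 5}
  ]
}}

```text
time: 15.8
position: [0.5375, 0.0427, 0.1354]
tool_rot: [-0.002, 0.707, 0.707, -0.001]
wrist_force: [1.1, 0.6, -0.1]
grip_width: 0.0176
finger_force: 20.0
```

>>> {"api": "play_rows", "payload": {
  "moves": [
    {"ax": 0, "ay": 0, "az": 0, "x": 30, "y": -34, "z": 0, "fingers": 5},
    {"ax": 0, "ay": 0, "az": 0, "x": 0, "y": 0, "z": -20, "fingers": 5},
    {"ax": 0, "ay": 0, "az": 0, "x": 0, "y": 0, "z": -30, "fingers": 5},
    {"ax": 0, "ay": 0, "az": 0, "x": 0, "y": 0, "z": -20, "fingers": 5},
    {"ax": 0, "ay": 0, "az": 0, "x": 0, "y": 0, "z": -10, "fingers": 5}
  ]
}}

```text
time: 16.3
position: [0.5648, 0.0104, 0.053]
tool_rot: [-0.003, 0.707, 0.707, -0.003]
wrist_force: [-0.6, -0.4, -2.3]
grip_width: 0.0177
finger_force: 20.0
```

>>> {"api": "play_rows", "payload": {
  "moves": [
    {"ax": 0, "ay": 0, "az": 0, "x": 0, "y": 0, "z": -8, "fingers": 5},
    {"ax": 0, "ay": 0, "az": 0, "x": 0, "y": 0, "z": -5, "fingers": 5},
    {"ax": 0, "ay": 0, "az": 0, "x": 0, "y": 0, "z": -4, "fingers": 5},
    {"ax": 0, "ay": 0, "az": 0, "x": 0, "y": 0, "z": 0, "fingers": 5},
    {"ax": 0, "ay": 0, "az": 0, "x": 0, "y": 0, "z": 0, "fingers": 5}
  ]
}}

```text
time: 16.8
position: [0.5688, 0.0103, 0.042]
tool_rot: [0.001, 0.707, 0.707, 0.0]
wrist_force: [1.0, -0.2, -1.0]
grip_width: 0.0178
finger_force: 20.0
```

>>> {"api": "play_rows", "payload": {
  "moves": [
    {"ax": 0, "ay": 0, "az": 0, "x": 0, "y": 0, "z": 0, "fingers": 25},
    {"ax": 0, "ay": 0, "az": 0, "x": 0, "y": 0, "z": 0, "fingers": 70},
    {"ax": 0, "ay": 0, "az": 0, "x": 0, "y": 0, "z": 0, "fingers": 70},
    {"ax": 0, "ay": 0, "az": 0, "x": 0, "y": 0, "z": 0, "fingers": 70},
    {"ax": 0, "ay": 0, "az": 0, "x": 0, "y": 0, "z": 0, "fingers": 70}
  ]
}}

```text
time: 17.3
position: [0.5683, 0.0103, 0.0412]
tool_rot: [0.0, 0.707, 0.707, 0.0]
wrist_force: [0.1, -0.2, 0.4]
grip_width: 0.0504
finger_force: 0.0
```

>>> {"api": "play_rows", "payload": {
  "moves": [
    {"ax": 0, "ay": 0, "az": 0, "x": 0, "y": 0, "z": 0, "fingers": 70},
    {"ax": 0, "ay": 0, "az": 0, "x": 0, "y": 0, "z": 10, "fingers": 70},
    {"ax": 0, "ay": 0, "az": 0, "x": 0, "y": 0, "z": 30, "fingers": 70},
    {"ax": 0, "ay": 0, "az": 0, "x": 0, "y": 0, "z": 40, "fingers": 70},
    {"ax": 0, "ay": 0, "az": 0, "x": 0, "y": 0, "z": 20, "fingers": 70}
  ]
}}

```text
time: 17.8
position: [0.57, 0.0102, 0.1457]
tool_rot: [0.002, 0.707, 0.707, 0.002]
wrist_force: [0.5, 0.4, 0.4]
grip_width: 0.0664
finger_force: 0.0
```

>>> {"api": "play_rows", "payload": {
  "moves": [
    {"ax": 0, "ay": 0, "az": 0, "x": -43, "y": -10, "z": 0, "fingers": 70},
    {"ax": 0, "ay": 0, "az": 0, "x": -43, "y": -10, "z": 0, "fingers": 70},
    {"ax": 0, "ay": 0, "az": 0, "x": -42, "y": -11, "z": 0, "fingers": 70},
    {"ax": 0, "ay": 0, "az": 0, "x": 0, "y": 0, "z": 0, "fingers": 70},
    {"ax": 0, "ay": 0, "az": 0, "x": 0, "y": 0, "z": -30, "fingers": 70}
  ]
}}

```text
time: 18.3
position: [0.4432, -0.0214, 0.1159]
tool_rot: [0.005, 0.707, 0.707, 0.003]
wrist_force: [0.4, -0.3, -0.8]
grip_width: 0.0665
finger_force: 0.0
```

>>> {"api": "play_rows", "payload": {
  "moves": [
    {"ax": 0, "ay": 0, "az": 0, "x": 0, "y": 0, "z": -35, "fingers": 70},
    {"ax": 0, "ay": 0, "az": 0, "x": 0, "y": 0, "z": -30, "fingers": 70},
    {"ax": 0, "ay": 0, "az": 0, "x": 0, "y": 0, "z": -12, "fingers": 70},
    {"ax": 0, "ay": 0, "az": 0, "x": 0, "y": 0, "z": 0, "fingers": 70},
    {"ax": 0, "ay": 0, "az": 0, "x": 0, "y": 0, "z": 0, "fingers": 70}
  ]
}}

```text
time: 18.8
position: [0.4415, -0.0208, 0.0355]
tool_rot: [0.001, 0.707, 0.707, 0.001]
wrist_force: [0.6, -0.3, 1.2]
grip_width: 0.0668
finger_force: 0.0
```

>>> {"api": "play_rows", "payload": {
  "moves": [
    {"ax": 0, "ay": 0, "az": 0, "x": 0, "y": 0, "z": 0, "fingers": 10},
    {"ax": 0, "ay": 0, "az": 0, "x": 0, "y": 0, "z": 0, "fingers": 10},
    {"ax": 0, "ay": 0, "az": 0, "x": 0, "y": 0, "z": 0, "fingers": 10},
    {"ax": 0, "ay": 0, "az": 0, "x": 0, "y": 0, "z": 0, "fingers": 10},
    {"ax": 0, "ay": 0, "az": 0, "x": 0, "y": 0, "z": 0, "fingers": 10}
  ]
}}

```text
time: 19.3
position: [0.4404, -0.0207, 0.0344]
tool_rot: [0.0, 0.707, 0.707, 0.0]
wrist_force: [-0.5, 0.6, 1.3]
grip_width: 0.0323
finger_force: 0.0
```

>>> {"api": "play_rows", "payload": {
  "moves": [
    {"ax": 0, "ay": 0, "az": 0, "x": 0, "y": 0, "z": 0, "fingers": 5},
    {"ax": 0, "ay": 0, "az": 0, "x": 0, "y": 0, "z": 0, "fingers": 5},
    {"ax": 0, "ay": 0, "az": 0, "x": 0, "y": 0, "z": 0, "fingers": 5},
    {"ax": 0, "ay": 0, "az": 0, "x": 0, "y": 0, "z": 0, "fingers": 5}
  ]
}}

```text
time: 19.7
position: [0.4402, -0.0207, 0.0341]
tool_rot: [-0.0, 0.707, 0.707, -0.0]
wrist_force: [0.1, 0.0, 0.4]
grip_width: 0.02
finger_force: 20.0
```

>>> {"api": "play_rows", "payload": {
  "moves": [
    {"ax": 0, "ay": 0, "az": 0, "x": 0, "y": 0, "z": 10, "fingers": 5},
    {"ax": 0, "ay": 0, "az": 0, "x": 0, "y": 0, "z": 30, "fingers": 5},
    {"ax": 0, "ay": 0, "az": 0, "x": 0, "y": 0, "z": 40, "fingers": 5},
    {"ax": 0, "ay": 0, "az": 0, "x": 0, "y": 0, "z": 20, "fingers": 5},
    {"ax": 0, "ay": 0, "az": 0, "x": 0, "y": 0, "z": 0, "fingers": 5}
  ]
}}

```text
time: 20.2
position: [0.4429, -0.0211, 0.1385]
tool_rot: [0.003, 0.707, 0.707, 0.002]
wrist_force: [0.7, -1.0, -1.0]
grip_width: 0.0195
finger_force: 20.0
```

>>> {"api": "play_rows", "payload": {
  "moves": [
    {"ax": 0, "ay": 0, "az": 0, "x": 22, "y": 41, "z": 0, "fingers": 5},
    {"ax": 0, "ay": 0, "az": 0, "x": 22, "y": 41, "z": 0, "fingers": 5},
    {"ax": 0, "ay": 0, "az": 0, "x": 22, "y": 41, "z": 0, "fingers": 5},
    {"ax": 0, "ay": 0, "az": 0, "x": 22, "y": 42, "z": 0, "fingers": 5},
    {"ax": 0, "ay": 0, "az": 0, "x": 23.5, "y": 42, "z": 0, "fingers": 5}
  ]
}}

```text
time: 20.7
position: [0.5512, 0.1879, 0.1321]
tool_rot: [-0.001, 0.707, 0.707, -0.001]
wrist_force: [0.8, 0.3, -0.4]
grip_width: 0.0196
finger_force: 20.0
```

>>> {"api": "play_rows", "payload": {
  "moves": [
    {"ax": 0, "ay": 0, "az": 0, "x": 0, "y": 0, "z": -10, "fingers": 5},
    {"ax": 0, "ay": 0, "az": 0, "x": 0, "y": 0, "z": -30, "fingers": 5},
    {"ax": 0, "ay": 0, "az": 0, "x": 0, "y": 0, "z": -30, "fingers": 5},
    {"ax": 0, "ay": 0, "az": 0, "x": 0, "y": 0, "z": -10, "fingers": 5},
    {"ax": 0, "ay": 0, "az": 0, "x": 0, "y": 0, "z": 0, "fingers": 5}
  ]
}}

```text
time: 21.2
position: [0.5491, 0.1853, 0.0509]
tool_rot: [-0.002, 0.707, 0.707, -0.003]
wrist_force: [0.3, -0.1, -0.2]
grip_width: 0.0197
finger_force: 20.0
```

>>> {"api": "play_rows", "payload": {
  "moves": [
    {"ax": 0, "ay": 0, "az": 0, "x": 0, "y": 0, "z": -8, "fingers": 5},
    {"ax": 0, "ay": 0, "az": 0, "x": 0, "y": 0, "z": -5, "fingers": 5},
    {"ax": 0, "ay": 0, "az": 0, "x": 0, "y": 0, "z": -4, "fingers": 5},
    {"ax": 0, "ay": 0, "az": 0, "x": 0, "y": 0, "z": 0, "fingers": 5},
    {"ax": 0, "ay": 0, "az": 0, "x": 0, "y": 0, "z": 0, "fingers": 5}
  ]
}}

```text
time: 21.7
position: [0.552, 0.1864, 0.0377]
tool_rot: [0.0, 0.707, 0.707, 0.0]
wrist_force: [0.5, 0.7, -0.9]
grip_width: 0.02
finger_force: 20.0
```

>>> {"api": "play_rows", "payload": {
  "moves": [
    {"ax": 0, "ay": 0, "az": 0, "x": 0, "y": 0, "z": 0, "fingers": 25},
    {"ax": 0, "ay": 0, "az": 0, "x": 0, "y": 0, "z": 0, "fingers": 70},
    {"ax": 0, "ay": 0, "az": 0, "x": 0, "y": 0, "z": 0, "fingers": 70},
    {"ax": 0, "ay": 0, "az": 0, "x": 0, "y": 0, "z": 0, "fingers": 70},
    {"ax": 0, "ay": 0, "az": 0, "x": 0, "y": 0, "z": 0, "fingers": 70}
  ]
}}

```text
time: 22.2
position: [0.5518, 0.1863, 0.0372]
tool_rot: [0.0, 0.707, 0.707, 0.0]
wrist_force: [0.1, -0.2, 0.0]
grip_width: 0.0502
finger_force: 0.0
```

>>> {"api": "play_rows", "payload": {
  "moves": [
    {"ax": 0, "ay": 0, "az": 0, "x": 0, "y": 0, "z": 0, "fingers": 70},
    {"ax": 0, "ay": 0, "az": 0, "x": 0, "y": 0, "z": 10, "fingers": 70},
    {"ax": 0, "ay": 0, "az": 0, "x": 0, "y": 0, "z": 40, "fingers": 70},
    {"ax": 0, "ay": 0, "az": 0, "x": 0, "y": 0, "z": 50, "fingers": 70},
    {"ax": 0, "ay": 0, "az": 0, "x": 0, "y": 0, "z": 50, "fingers": 70}
  ]
}}

```text
time: 22.7
position: [0.5512, 0.1862, 0.189]
tool_rot: [-0.0, 0.707, 0.707, -0.0]
wrist_force: [1.0, -0.1, -0.5]
grip_width: 0.0665
finger_force: 0.0
```

>>> {"api": "play_rows", "payload": {
  "moves": [
    {"ax": 0, "ay": 0, "az": 0, "x": -30, "y": 0, "z": 40, "fingers": 70},
    {"ax": 0, "ay": 0, "az": 0, "x": -30, "y": 0, "z": 10, "fingers": 70},
    {"ax": 0, "ay": 0, "az": 0, "x": 0, "y": -10, "z": 0, "fingers": 70},
    {"ax": 0, "ay": 0, "az": 0, "x": 0, "y": 0, "z": 0, "fingers": 70},
    {"ax": 0, "ay": 0, "az": 0, "x": 0, "y": 0, "z": 0, "fingers": 70}
  ]
}}

```text
time: 23.2
position: [0.4918, 0.176, 0.2364]
tool_rot: [-0.0, 0.707, 0.707, -0.0]
wrist_force: [-0.7, -0.8, 0.4]
grip_width: 0.0667
finger_force: 0.0
```

```bash
python3 snap.py e1
python3 - <<'E'
from h import *
b=optics.get_image("side"); a=optics.get_image("scene"); w=cv2.imread("pics/e1.png")
x=cv2.resize(b[110:360,220:410],(400,526),interpolation=cv2.INTER_CUBIC); y=cv2.resize(a[140:285,235:435],(400,290),interpolation=cv2.INTER_CUBIC); z=w[:236,120:520]
cv2.imwrite("pics/chk2.png",np.hstack([x,np.vstack([y,z])]))
E
```

```text
[0.49179835 0.17604047 0.23604354] 23.25
```

View pics/chk2.png

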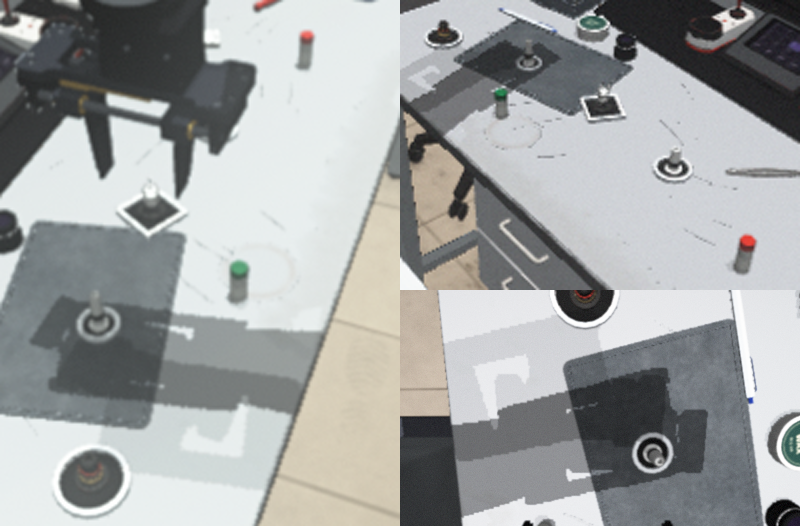

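All four stand in their nests and both vials are upright. I'll take one close check of the square and medium nests from the wrist camera.

>>> {"api": "play_rows", "payload": {
  "moves": [
    {"ax": 0, "ay": 0, "az": 0, "x": 0, "y": -49, "z": 0, "fingers": 70},
    {"ax": 0, "ay": 0, "az": 0, "x": 0, "y": -49, "z": 0, "fingers": 70},
    {"ax": 0, "ay": 0, "az": 0, "x": 0, "y": -49, "z": 0, "fingers": 70},
    {"ax": 0, "ay": 0, "az": 0, "x": 0, "y": -49, "z": 0, "fingers": 70},
    {"ax": 0, "ay": 0, "az": 0, "x": 0, "y": -49, "z": 0, "fingers": 70}
  ]
}}

```text
time: 23.85
position: [0.4916, -0.0705, 0.2365]
tool_rot: [-0.0, 0.707, 0.707, -0.0]
wrist_force: [0.4, -0.2, -0.8]
grip_width: 0.0666
finger_force: 0.0
```

>>> {"api": "play_rows", "payload": {
  "moves": [
    {"ax": 0, "ay": 0, "az": 0, "x": 0, "y": -45, "z": 0, "fingers": 70},
    {"ax": 0, "ay": 0, "az": 0, "x": 0, "y": -45, "z": 0, "fingers": 70},
    {"ax": 0, "ay": 0, "az": 0, "x": 0, "y": 0, "z": 0, "fingers": 70},
    {"ax": 0, "ay": 0, "az": 0, "x": 0, "y": 0, "z": 0, "fingers": 70}
  ]
}}

```text
time: 24.25
position: [0.4916, -0.1594, 0.2362]
tool_rot: [-0.001, 0.708, 0.706, -0.0]
wrist_force: [-0.2, 0.5, -0.6]
grip_width: 0.0667
finger_force: 0.0
```

```bash
python3 snap.py e2
python3 - <<'E'
from h import *
C=cam("wrist"); w=cv2.imread("pics/e2.png"); T=[]
for p in ([.5685,.0097,.01],[.5524,-.168,.01]):
    u,v=proj(C,p); print(u,v); u=int(u);v=max(int(v),40); T.append(cv2.resize(w[v-40:v+40,u-40:u+40],(400,400),interpolation=cv2.INTER_CUBIC))
cv2.imwrite("pics/chk3.png",np.hstack(T))
E
```

```text
[ 0.49171799 -0.15840622  0.23632305] 24.3
396.26415209754396 4.2073472097047215
372.6538421061343 181.5751672342419
```

View pics/chk3.png

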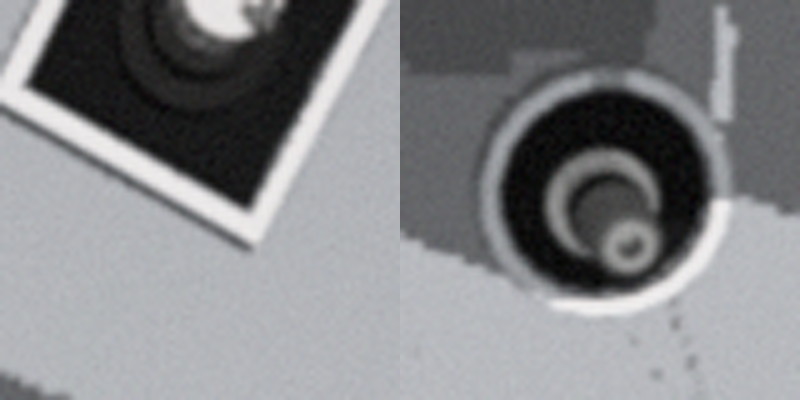

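The medium collet is centred in its ring, at about (603,205) in the right half. In the left half the ball mount's base lies inside the square opening, clear of the walls. The gripper is clear of everything, so I'm handing in.

```bash
python3 -c "
from cell import order
print(order.finish_job())"
```

```text
the job is handed in; nothing more can be done
None
```

The job is handed in at about 24 s of the 99 s allowed: in the last pictures all four mounts stood upright and released in their nests, with both vials still standing; the hand-in gave no verdict back.

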